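# Lay out the puncture kit on the rubber mat

### The arm

A 6-joint arm with a two-finger parallel gripper is mounted at the origin on the work surface. World frame = base frame: x ahead of the robot, y to its left, z up, the work surface at z = 0. Lengths are in m, angles in rad, forces in N, time in s.
With the tool pointing down it reaches from about 0.375 to 0.9 m from the base axis. Payload 3.1 kg.
Tool frame: the origin (TCP) lies between the finger pads; the fingertips stand 22 mm ahead of it and the grasp point (between the pads) lies 3 mm ahead of it; z points along the fingers, y is the line along which they close (so a half turn about z gives the same grasp; the last joint's range is limited). The gripper opens to 87 mm and grips with 3 to 60 N. Pads are 19 mm wide; open, the fingers measure 117 mm over their backs; the gripper's body (75 mm by 190 mm) begins 51 mm behind the grasp point.
Start: joints at [1.03, 0.527, 1.433, -0, 1.181, -0.178], TCP at [0.222, 0.584, 0.221] pointing down, gripper open.
Joint ranges: [-3.08, 3.08], [-0.75, 2.2], [0.22, 2.44], [-1.43, 4.57], [0, 2.65], [-2.85, 2.85]. Speed limits (rad/s): [2.79, 2.79, 3.14, 3.14, 3.14, 3.14].

### API

Orientations are given as a unit quaternion [x, y, z, w].
In Python, from rig import get_obs, camera, get_calibration, hand_in, cut_out gives the robot as it stands.
- The arm moves only by the shell command python3 -m inch 'ROWS' [OPENING] [FORCE]. ROWS is JSON, one flat list of numbers, 6 for each row, row after row: the shift along the tool's x, y, z scaled (see below), then the turn, a rotation vector about the tool's x, y, z scaled (see below). A call has 1 to 20 rows; each row is the pose to reach, as a shift and turn from the pose commanded when the call began, along the tool's axes at that moment; what a row does not reach only later rows make up. The controller multiplies each number of a shift by 0.08 m and each number of a turn by 90 degrees. A row lasts 1/12 s, in which the tool goes at most 41.7 mm and 7.16 degrees, less where a joint would pass 70% of its speed; a pose out of reach is approached as far as the arm can. A call with a number of a shift or a turn outside -1 to 1 is refused whole. A call with a gripper value outside its range is refused whole. OPENING is the finger opening in mm, from 0 to 87, set as the call begins (- or left out, the last holds). The fingers move at their own pace and stop on an object; FORCE is the grip in N (left out, the last holds). Time passes only in rows, so rows that repeat a pose let the fingers close. It gives the time, the measured TCP pose, the force, the opening and the grip force at its end, in the units of the state.
- get_obs(): the state, without advancing time (a new reading comes with each control period).
- camera(name): name is "scene" or "top"; returns the picture (384x512x3 uint8, red, green, blue); there is no depth.
- get_calibration(name): a dict with "vertical_fov" (degrees; the focal length in pixels is half the picture's height over the tangent of half this angle, whatever the lens; pixels are square), "cx", "cy" (the principal point, pixels), "D" ([k1, k2, p1, p2, k3] as OpenCV has them; the pictures are not rectified), "T" (4x4, takes a point from camera to world coordinates). Camera axes: x right, y down, z forward; pixel columns grow to the right and rows downward; lengths in m; the calibration is good to about 2 mm. A picture is of the moment at which its call begins. get_calibration takes no time and is no camera call.
- hand_in(): hands the job in; it is judged then, once.
Trained networks look in the newest picture that a camera, given by its name, has taken for a name from the list of things; names that differ only in an ending like _2 or _b are one class to them, and where a whole thing is asked for, a point or a joint stands for the part that bears it (a point fixed in the world has none). Each returns a list of dicts, best first, with "conf" (0 to 1); they miss things now and then, are a little off and sometimes report something else, mostly with a low value. They report only what shows in the picture. A call takes as long as a camera call. They do not tell look-alikes from the thing itself.
- cut_out(camera, thing): "region" (384x512 bool, what is visible of it) and "bbox" ([left, top, right, bottom] in pixels, round what is visible of it).
The state is a dict: "time": time; "q": joint angles; "joint_velocities": joint speeds; "joint_torque": joint torques, N m; "position": TCP position; "tool_rot": TCP orientation; "ft_force": force on the tool from outside, world axes, zero at the start; "moment": the same for the moment, N m; "grip_width": finger opening in m; "grip_force": force on a finger pad.
Only numpy, scipy, OpenCV 4.12 (cv2) and the standard library are available. Lean on these libraries where they do the work, as an engineer would, in place of code of your own. Each camera call takes 0.05 s, during which the arm holds its last target. There are 200 camera calls.

### The job

Lay out the puncture kit on the dark rubber mat. First set the blue patch tin midway between the green dish and the orange-lidded tub, its long side square across the line joining them; then lay the yellow tyre lever parallel to the tin, level with it and midway between it and the dish; then the scraper likewise, between the tin and the tub; and last lay the spoke wrench flat on the middle of the tin's lid. Keep to that order and leave the dish, the tub and the oil bottle where they stand.

Things in the scene. Friction and masses are not known exactly. Their poses are not given: they have to be found in the camera images.
- mat: Dark grey rubber mat, fixed to the shelf, 160 (its x) x 430 (its y) x 2 mm thick. Origin at the centre of its underside, z up. The dish and the tub stand on it at the two ends of its y axis (y = +170 and -170 mm, either one at either end), so its centre is the midpoint between them.
- tin: Blue metal patch tin with a white panel on its lid, a closed flat-topped box 78 (its x) x 50 (its y) x 24 mm high, about 120 g. Origin at the centre of its underside, z up. Belongs on the mat's centre with its x axis along the mat's x axis (either way round). It starts on the shelf, off the mat.
- lever: Yellow nylon tyre lever, a flat bar 110 mm long (along its x) , 16 mm wide at the middle (its y; 20 mm at the round end), 10 mm thick, its last 15 mm at +x thinner (5 mm); about 30 g. Origin at the middle of its underside, z up. Gripped across its width at the middle. Either end may point either way. It starts on the shelf, off the mat.
- scraper: Small scraper 110 mm long (along its x): brown wooden handle 18 mm wide (its y), 12 mm thick, from x = -55 to +21 mm; stainless blade 32 mm wide, 3 mm thick, from +27 to +55 mm; about 60 g. Origin at the middle of its length, at the underside, under the handle, z up: grip the handle across its width there. Either end may point either way. It starts on the shelf, off the mat.
- wrench: Chrome spoke wrench: a red grip 16 mm wide (its y) and 10 mm thick with a round chrome head of 22 mm diameter, 9 mm thick, at each end, 62 mm long in all (along its x); about 50 g. Origin at the middle of its underside, z up. Gripped across the red middle (about 18 mm of the red grip shows between the heads). Any heading will do on the lid. It starts on the shelf, off the mat.
- dish: Green ceramic dish, round, open, 84 mm across the rim, 26 mm high, loose on the mat 170 mm from its centre at one end. Origin at the centre of its underside. Do not shift it.
- tub: Round flat white tub with an orange lid, 84 mm across, 32 mm high, loose on the mat 170 mm from its centre at the other end. Origin at the centre of its underside. Do not shift it.
- oil: Black oil bottle with a red cap, 44 mm across, 120 mm high. Origin at the centre of its underside. Bystander to the right of the mat, seen from the robot: do not knock it.
There are look-alikes about, which are no part of the job. Several things look just like the lever: the one meant starts farthest to the robot's left. What is shaped like the wrench but turquoise is not meant.

How it is judged:
On the way, in this order (a step that is already met when the one before it is completed fails the run):
1. the tin stands midway between dish and tub, released (horizontal distance between tin and mat below 0.015 m and angle between the x axis of tin and the x axis of mat, either way round below 0.2 rad and z of tin in the frame of mat below 0.006 m and angle between tin's own z axis and vertical below 0.1 rad and linear speed of tin below 0.02 m/s and contact force between the fingers and tin below 0.05 N), for 0.2 s.
2. the lever lies between tin and dish, released (horizontal distance between lever and tin below 0.102 m and horizontal distance between lever and dish below 0.108 m and x of lever in the frame of mat between -0.017 and 0.017 m and angle between the x axis of lever and the x axis of tin, either way round below 0.25 rad and z of lever in the frame of mat below 0.006 m and angle between lever's own z axis and vertical below 0.15 rad and linear speed of lever below 0.02 m/s and contact force between the fingers and lever below 0.05 N), for 0.2 s.
3. the scraper lies between tin and tub, released (horizontal distance between scraper and tin below 0.102 m and horizontal distance between scraper and tub below 0.108 m and x of scraper in the frame of mat between -0.017 and 0.017 m and angle between the x axis of scraper and the x axis of tin, either way round below 0.25 rad and z of scraper in the frame of mat below 0.006 m and angle between scraper's own z axis and vertical below 0.15 rad and linear speed of scraper below 0.02 m/s and contact force between the fingers and scraper below 0.05 N), for 0.2 s.
4. the wrench lies on the tin, released (horizontal distance between wrench and tin below 0.013 m and z of wrench in the frame of tin between 0.02 and 0.028 m and angle between wrench's own z axis and vertical below 0.12 rad and linear speed of wrench below 0.02 m/s and contact force between the fingers and wrench below 0.05 N), for 0.2 s.
At the end, for the whole second after the job is handed in: Tin on the mat within 15 mm of its centre, square to it (0.2 rad). Lever and scraper flat, parallel (0.25 rad), within 17 mm of the dish-tub line, under 102 mm from the tin, 108 mm from dish or tub. Wrench flat on the lid, within 13 mm of its middle. All released, at rest (all of step 1 and all of step 2 and all of step 3 and all of step 4); the robot touches nothing.
It fails at once if the dish is shifted by more than 12 mm (distance of dish from where it was at the start of the episode above 0.012 m).
It fails at once if the tub is shifted by more than 12 mm (distance of tub from where it was at the start of the episode above 0.012 m).
It fails at once if the oil bottle is shifted by more than 15 mm (distance of oil from where it was at the start of the episode above 0.015 m).
It also fails if it takes over 96 s, if anything falls off the work surface, if the arm or the gripper's body presses on something with over 40 N, if the wrist force passes 120 N, or if a joint passes its speed limit or range.

## Working session

There is one attempt and no reset: what is moved stays moved. The work goes in short steps, Python scripts to look and compute and a shell command to move; the robot and the scene stay as the last step left them, time stands still between calls to the robot, and variables do not carry over. Pictures are saved under pics/ and viewed, at most 14 in all, crops included, and the job is handed in when it is done.

```bash
ls; mkdir -p pics; python3 - <<'E'
from rig import *
import cv2,numpy as np
for n in ("scene","top"):
    im=camera(n); cv2.imwrite(f"pics/{n}0.png",cv2.resize(im[:,:,::-1],(800,600)))
    c=get_calibration(n); print(n,c["vertical_fov"],c["cx"],c["cy"],c["D"],np.round(c["T"],3).tolist())
o=get_obs(); print(o["position"],o["tool_rot"],o["time"])
E
```

```text
pics
scene 57.02807934353463 255.69107074891983 190.02130703216602 [-0.07620373  0.          0.          0.          0.        ] [[0.748, 0.496, -0.441, 0.824], [0.664, -0.573, 0.481, -0.476], [-0.015, -0.652, -0.758, 0.685], [0.0, 0.0, 0.0, 1.0]]
top 48.57631023413186 256.48792707183696 195.2814230432267 [-0.111384  0.        0.        0.        0.      ] [[-0.018, -0.985, 0.169, 0.212], [-1.0, 0.019, 0.003, -0.048], [-0.006, -0.169, -0.986, 1.308], [0.0, 0.0, 0.0, 1.0]]
[0.22144047 0.58376522 0.2202765 ] [ 1.80413456e-01  9.83590392e-01 -9.01258639e-04 -3.35453715e-04] 0.1
```

View pics/scene0.png

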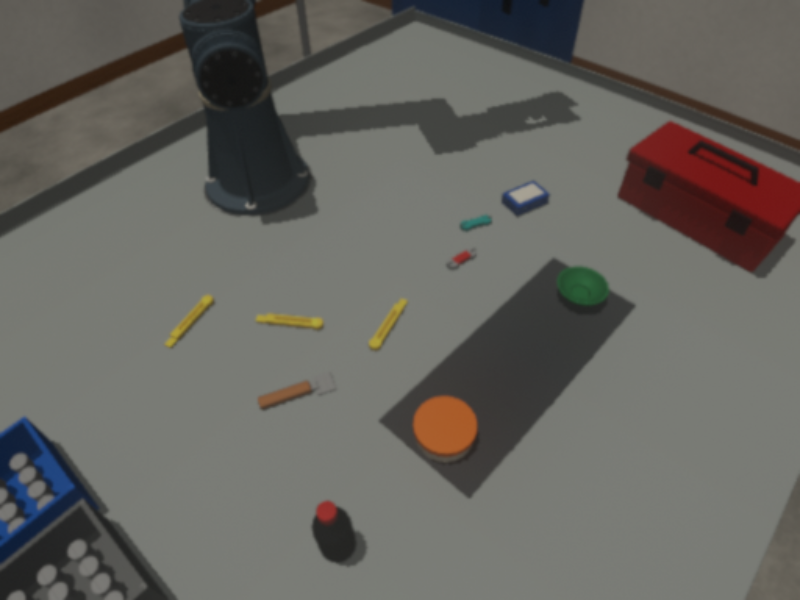

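View pics/top0.png

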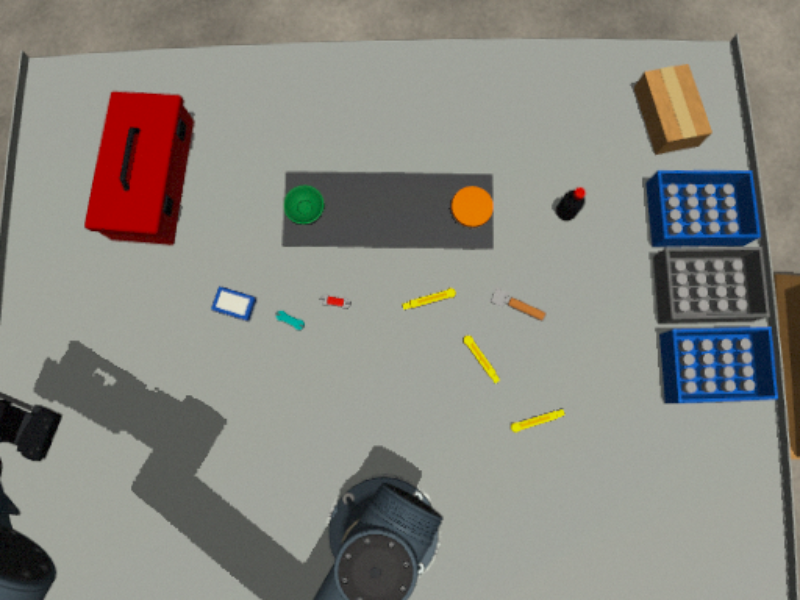

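The top view (800x600) shows these positions:
- The tin is at (234,303), the red wrench at (336,301) and the turquoise decoy at (290,320).
- The levers are at (430,299), (481,358) and (538,420). The leftmost, at (430,299), is the one meant.
- The scraper is at (519,305), the dish at (304,204), the tub at (472,206) and the oil at (571,204).

In the scene view the meant lever is at (389,323).

```bash
cat > h.py <<'E'
from rig import *
import cv2,numpy as np
from scipy.spatial.transform import Rotation as R
def ray(n,px):
    c=get_calibration(n); f=192/np.tan(np.radians(c["vertical_fov"]/2))
    K=np.array([[f,0,c["cx"]],[0,f,c["cy"]],[0,0,1]]); T=np.array(c["T"])
    u=cv2.undistortPoints(np.float64(px).reshape(-1,1,2),K,np.float64(c["D"])).reshape(-1,2)
    return T[:3,3],np.c_[u,np.ones(len(u))]@T[:3,:3].T
def plane(n,px,z):
    o,d=ray(n,px); return o+d*((z-o[2])/d[:,2])[:,None]
def px(reg): 
    y,x=np.nonzero(reg); return np.c_[x,y]
def tri(p1,p2):
    o1,d1=ray("top",p1);o2,d2=ray("scene",p2);d1,d2=d1[0],d2[0]
    s=np.linalg.lstsq(np.c_[d1,-d2],o2-o1,rcond=None)[0]
    a,b=o1+s[0]*d1,o2+s[1]*d2; return (a+b)/2,np.linalg.norm(a-b)
def flat(n,reg,z):
    P=plane(n,px(reg),z)[:,:2]; r=cv2.minAreaRect(np.float32(P*1000))
    b=cv2.boxPoints(r); e=max((b[1]-b[0],b[2]-b[1]),key=np.linalg.norm)
    return P.mean(0),np.array(r[0])/1000,np.degrees(np.arctan2(e[1],e[0]))%180,sorted(r[1])
def look(things,Z,new=True):
    if new: camera("top");camera("scene")
    for t in things:
        A=cut_out("top",t);B=cut_out("scene",t)
        for a in A:
            if a["conf"]<.3: continue
            m,c,ang,sz=flat("top",a["region"],Z[t])
            best=min(((np.linalg.norm(flat("scene",b["region"],Z[t])[0]-m),i) for i,b in enumerate(B) if b["conf"]>.3),default=None)
            s=""
            if best:
                b=B[best[1]]; p,g=tri(px(a["region"]).mean(0),px(b["region"]).mean(0)); f=flat("scene",b["region"],Z[t])
                s=f"tri {np.round(p,4)} gap {g:.4f} scene c {np.round(f[1],4)} ang {f[2]:.1f} sz {np.round(f[3])}"
            print(t,round(a["conf"],2),a["bbox"],"mean",np.round(m,4),"rect",np.round(c,4),f"ang {ang:.1f}",np.round(sz),s)
Z=dict(tin=.022,lever=.008,scraper=.008,wrench=.008,mat=.002,dish=.02,tub=.03,oil=.06)
E
python3 - <<'E'
from h import *
look(list(Z),Z)
E
```

```text
tin 0.71 [137.3, 186.1, 162.5, 204.7] mean [0.4423 0.2861] rect [0.4427 0.2862] ang 73.3 [48. 79.] tri [0.4457 0.29   0.0127] gap 0.0044 scene c [0.4521 0.283 ] ang 72.5 sz [68. 98.]
lever 0.63 [326.9, 262.5, 363.3, 276.6] mean [ 0.2046 -0.3032] rect [ 0.2055 -0.3047] ang 105.8 [ 21. 110.] tri [ 0.205  -0.3029  0.0047] gap 0.0021 scene c [ 0.2078 -0.3013] ang 106.1 sz [ 22. 114.]
lever 0.56 [259.3, 187.8, 290.6, 200.9] mean [ 0.4475 -0.1021] rect [ 0.4472 -0.1004] ang 105.1 [ 19. 108.] tri [ 0.4492 -0.1012  0.0034] gap 0.0027 scene c [ 0.4508 -0.0982] ang 105.5 sz [ 19. 105.]
lever 0.45 [298.3, 215.2, 320.0, 245.5] mean [ 0.3295 -0.1974] rect [ 0.3258 -0.1983] ang 31.9 [ 17. 104.] tri [ 0.3305 -0.1958  0.008 ] gap 0.0039 scene c [ 0.3293 -0.1953] ang 32.8 sz [ 22. 107.]
scraper 0.72 [136.2, 184.1, 164.8, 204.0] mean [0.4452 0.2902] rect [0.4457 0.2897] ang 72.6 [54. 86.] 
scraper 0.58 [314.6, 185.3, 347.9, 205.9] mean [ 0.4336 -0.272 ] rect [ 0.4337 -0.2794] ang 69.5 [ 31. 109.] 
wrench 0.68 [178.7, 197.8, 199.6, 208.8] mean [0.4096 0.1776] rect [0.4097 0.1781] ang 64.7 [20. 61.] tri
[... 716 characters left out ...]
ct [0.6464 0.1509] ang 45.6 [80. 80.] tri [0.6451 0.1511 0.0276] gap 0.0033 scene c [0.643  0.1619] ang 40.9 sz [75. 83.]
dish 0.69 [289.3, 119.9, 317.3, 146.5] mean [ 0.6324 -0.1921] rect [ 0.6304 -0.1921] ang 178.1 [83. 93.] tri [ 0.6376 -0.1258  0.2549] gap 0.1775 scene c [0.643  0.1619] ang 40.9 sz [75. 83.]
tub 0.9 [291.6, 122.5, 317.8, 146.5] mean [ 0.6287 -0.1896] rect [ 0.6286 -0.1909] ang 178.1 [82. 89.] tri [ 0.6326 -0.1889  0.0223] gap 0.0043 scene c [ 0.6358 -0.1888] ang 130.8 sz [85. 95.]
oil 0.48 [356.1, 123.3, 374.3, 140.1] mean [ 0.624  -0.3844] rect [ 0.6257 -0.3846] ang 133.5 [39. 74.] tri [ 0.6285 -0.3852  0.0498] gap 0.0044 scene c [ 0.6309 -0.3844] ang 162.7 sz [42. 69.]
```

```bash
cat > go.py <<'E'
import sys; from h import *
# x y z yaw(deg of tool y): shift in tool units, turn in units
x,y,z,a=map(float,sys.argv[1:5]); o=get_obs(); C=R.from_quat(o["tool_rot"])
t=np.radians(a); Y=np.array([np.cos(t),np.sin(t),0]); Zt=np.array([0,0,-1.]); Rt=R.from_matrix(np.c_[np.cross(Y,Zt),Y,Zt])
d=C.inv().apply(np.array([x,y,z])-o["position"])/.08
print("t",o["time"],"pos",np.round(o["position"],4),"shift",np.round(d,3),"turn",np.round((C.inv()*Rt).as_rotvec()/(np.pi/2),3), "shift in turned frame",np.round(Rt.inv().apply(np.array([x,y,z])-o["position"])/.08,3))
E
python3 go.py .443 .2865 .1 163; python3 -m inch '[0,0,0.2,0,0,0]' 87 20
```

```text
t 1.0 pos [0.2218 0.5843 0.2212] shift [-3.906 -2.499  1.515] turn [ 0.     0.    -1.042] shift in turned frame [ 2.752 -3.733  1.515]
time: 1.08
position: [0.223, 0.5865, 0.2082]
tool_rot: [0.18, 0.984, 0.003, 0.001]
ft_force: [0.1, 0.6, -0.1]
grip_width: 0.087
grip_force: 0.0
```

```bash

python3 -m inch '[-0.3,-0.2,0.1,0,0,0,-0.7,-0.45,0.25,0,0,0,-0.98,-0.62,0.33,0,0,0]' >/dev/null
python3 -m inch '[-0.5,-0.31,0.17,0,0,0,-0.98,-0.62,0.33,0,0,0]' >/dev/null
python3 -m inch '[-0.5,-0.31,0.17,0,0,0,-0.98,-0.62,0.33,0,0,0]'>/dev/null
python3 -m inch '[-0.5,-0.31,0.17,0,0,0,-0.8,-0.5,0.28,0,0,0,-0.98,-0.62,0.33,0,0,0,-0.98,-0.62,0.33,0,0,0]'>/dev/null
python3 -m inch '[0,0,0,0,0,-0.08,0,0,0,0,0,-0.16,0,0,0,0,0,-0.24,0,0,0,0,0,-0.32,0,0,0,0,0,-0.4,0,0,0,0,0,-0.48,0,0,0,0,0,-0.56,0,0,0,0,0,-0.64,0,0,0,0,0,-0.72,0,0,0,0,0,-0.8,0,0,0,0,0,-0.88,0,0,0,0,0,-0.96,0,0,0,0,0,-1,0,0,0,0,0,-1,0,0,0,0,0,-1]'
python3 go.py .443 .2865 .1 163; python3 - <<'E'
from h import *
look(["tin"],Z)
E
```

```text
time: 3.25
position: [0.4292, 0.3086, 0.107]
tool_rot: [-0.567, 0.823, 0.0, 0.0]
ft_force: [0.5, 0.2, -0.4]
grip_width: 0.087
grip_force: 0.0
t 3.25 pos [0.4292 0.3086 0.107 ] shift [ 0.197 -0.259  0.087] turn [-0.     0.    -0.043] shift in turned frame [ 0.214 -0.245  0.087]
tin 0.55 [138.2, 187.3, 161.4, 202.5] mean [0.4406 0.285 ] rect [0.4411 0.2851] ang 72.9 [50. 75.] tri [0.445  0.2898 0.0123] gap 0.0069 scene c [0.4523 0.2836] ang 72.5 sz [65. 94.]
```

```bash

python3 -m inch '[0.1,-0.12,0.05,0,0,-0.02,0.197,-0.257,0.05,0,0,-0.043,0.197,-0.257,0.05,0,0,-0.043,0.197,-0.257,0.3,0,0,-0.043,0.197,-0.257,0.6,0,0,-0.043,0.197,-0.257,0.85,0,0,-0.043,0.197,-0.257,0.98,0,0,-0.043,0.197,-0.257,0.98,0,0,-0.043,0.197,-0.257,0.98,0,0,-0.043]'
python3 -m inch '[0,0,0,0,0,0,0,0,0,0,0,0,0,0,0,0,0,0,0,0,0,0,0,0,0,0,0,0,0,0,0,0,0,0,0,0,0,0,0,0,0,0,0,0,0,0,0,0]' 40 30
python3 -m inch '[0,0,-0.2,0,0,0,0,0,-0.6,0,0,0,0,0,-0.8,0,0,0,0,0,-0.8,0,0,0]'
python3 go.py .636 -.0205 .092 88
```

```text
time: 4.2
position: [0.4429, 0.286, 0.0281]
tool_rot: [-0.595, 0.804, 0.0, -0.0]
ft_force: [0.1, 0.6, 0.0]
grip_width: 0.0871
grip_force: 0.0
time: 4.87
position: [0.4431, 0.2858, 0.0283]
tool_rot: [-0.595, 0.803, 0.0, -0.0]
ft_force: [0.2, -0.4, -0.3]
grip_width: 0.0441
grip_force: 0.0
time: 5.2
position: [0.4454, 0.2868, 0.0954]
tool_rot: [-0.595, 0.803, -0.001, 0.003]
ft_force: [-0.0, 0.3, 0.8]
grip_width: 0.0401
grip_force: 0.0
t 5.2 pos [0.4454 0.2868 0.0954] shift [ 2.982 -3.396  0.048] turn [-0.001  0.005  0.834] shift in turned frame [-2.515 -3.755  0.042]
```

```bash
python3 - <<'E'
from h import *
for n,(a,b,c,d) in dict(top=(150,240,90,210),scene=(70,190,240,400)).items():
    im=camera(n)[a:b,c:d,::-1]; cv2.imwrite(f"pics/{n}1.png",cv2.resize(im,None,fx=4,fy=4))
look(["tin"],Z,False)
E
```

```text
tin 0.5 [146.5, 188.5, 164.4, 204.7] mean [0.4382 0.2728] rect [0.4381 0.2736] ang 74.9 [49. 54.] tri [0.4455 0.2794 0.0183] gap 0.0168 scene c [0.4517 0.2846] ang 71.9 sz [67. 95.]
```

View pics/scene1.png

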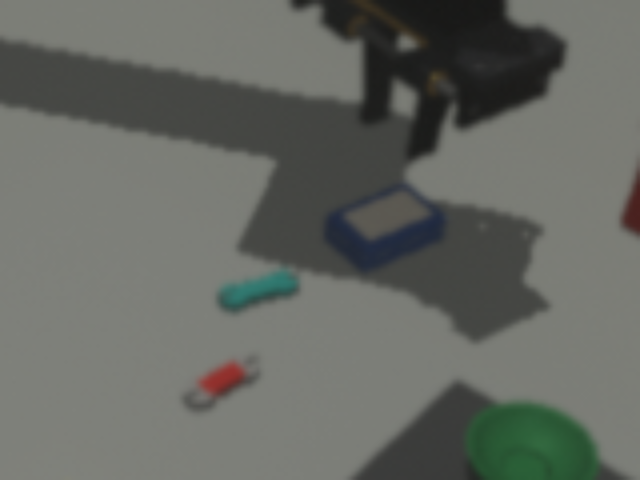

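View pics/top1.png

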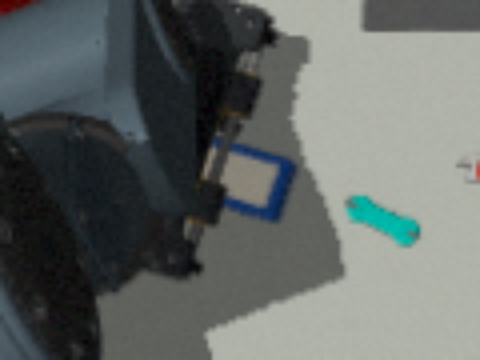

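The grasp closed on nothing. In the scene crop the fingertips are at about (373,122) and (423,157), behind the tin at (385,225). I'll check where those tips actually are.

```bash
python3 - <<'E'
from h import *
o=get_obs();C=R.from_quat(o["tool_rot"]);p=o["position"]
def proj(n,X):
    c=get_calibration(n); f=192/np.tan(np.radians(c["vertical_fov"]/2));K=np.array([[f,0,c["cx"]],[0,f,c["cy"]],[0,0,1]]); T=np.linalg.inv(np.array(c["T"]))
    return cv2.projectPoints(np.float64(X),cv2.Rodrigues(T[:3,:3])[0],T[:3,3],K,np.float64(c["D"]))[0].reshape(-1,2)
w=o["grip_width"]/2+.0075
tips=[p+C.apply([0,s*w,.022]) for s in (1,-1)]; print(o["grip_width"],"tips",np.round(tips,3))
for n,(u,v) in dict(scene=(240,70),top=(90,150)).items(): print(n,"tips in crop",((proj(n,tips)-[u,v])*4).round(), "tcp-10cm back",((proj(n,[p+C.apply([0,0,-.05])])-[u,v])*4).round())
print("seen tips",plane("scene",[[333,100.5],[346,109]],.073))
E
```

```text
0.04004764775007188 tips [[0.416 0.293 0.069]
 [0.469 0.277 0.069]]
scene tips in crop [[359. 147.]
 [409. 187.]] tcp-10cm back [[399.  80.]]
top tips in crop [[212. 201.]
 [235. 131.]] tcp-10cm back [[197. 148.]]
seen tips [[0.40868404 0.32154138 0.073     ]
 [0.45973152 0.31114682 0.073     ]]
```

```bash

python3 -m inch '[0,0,0.05,0,0,0,0,0,0.05,0,0,0,0,0,0.05,0,0,0,0,0,0.05,0,0,0,0,0,0.05,0,0,0,0,0,0.05,0,0,0,0,0,0.3,0,0,0,0,0,0.6,0,0,0,0,0,0.78,0,0,0,0,0,0.78,0,0,0,0,0,0.78,0,0,0]' 87
python3 - <<'E'
from h import *
out=[]
for n,(a,b,c,d) in dict(scene=(90,150,290,370),top=(160,220,110,190)).items():
    im=camera(n)[a:b,c:d,::-1]; out.append(cv2.resize(im,None,fx=8,fy=8,interpolation=cv2.INTER_CUBIC)[:, :400 if 0 else 640])
im=np.hstack(out); cv2.imwrite("pics/s2.png",cv2.resize(im,(800,300)))
E
```

```text
time: 6.32
position: [0.4427, 0.2856, 0.0294]
tool_rot: [-0.595, 0.803, 0.0, -0.001]
ft_force: [0.4, -0.3, 0.2]
grip_width: 0.0867
grip_force: 0.0
```

View pics/s2.png

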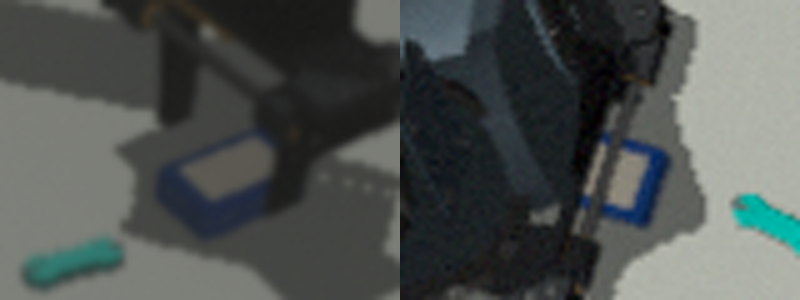

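```bash
python3 - <<'E'
from h import *
for z in (.007,.03): print(z,plane("scene",[[347,132],[325,114]],z).round(3).tolist())
print("tin lid right/near corner etc z.024",plane("scene",[[290+157/5,90+172/5],[290+205/5,90+213/5],[290+265/5,90+135/5]],.024).round(3).tolist())
o=get_obs();C=R.from_quat(o["tool_rot"]);print([np.round(o["position"]+C.apply([0,s*.051,.022]),3) for s in (1,-1)])
E
```

```text
0.007 [[0.483, 0.301, 0.007], [0.385, 0.33, 0.007]]
0.03 [[0.494, 0.274, 0.03], [0.4, 0.303, 0.03]]
tin lid right/near corner etc z.024 [[0.416, 0.261, 0.024], [0.458, 0.249, 0.024], [0.445, 0.334, 0.024]]
[array([0.395, 0.301, 0.009]), array([0.493, 0.271, 0.009])]
```

The camera puts the fingertips about 21 mm higher than reported, with xy in agreement, so the fingers closed above the lid. I'll go 18 mm lower, watching the force.

```bash

python3 -m inch '[0,0,0.08,0,0,0,0,0,0.16,0,0,0,0,0,0.22,0,0,0,0,0,0.22,0,0,0,0,0,0.22,0,0,0]' 87
python3 -m inch '[0,0,0,0,0,0,0,0,0,0,0,0,0,0,0,0,0,0,0,0,0,0,0,0,0,0,0,0,0,0,0,0,0,0,0,0,0,0,0,0,0,0,0,0,0,0,0,0]' 40 30
```

```text
time: 6.83
position: [0.4429, 0.2857, 0.0119]
tool_rot: [-0.595, 0.803, 0.0, -0.0]
ft_force: [0.1, -0.4, -0.2]
grip_width: 0.0868
grip_force: 0.0
time: 7.5
position: [0.4433, 0.2859, 0.0123]
tool_rot: [-0.595, 0.803, -0.0, 0.0]
ft_force: [0.1, -0.3, 0.1]
grip_width: 0.0493
grip_force: 30.0
```

```bash

python3 -m inch '[0,0,-0.2,0,0,0,0,0,-0.6,0,0,0,0,0,-1,0,0,0,0,0,-1,0,0,0,0,0,-1,0,0,0]'
python3 go.py .636 -.0205 .092 88
```

```text
time: 7.92
position: [0.4442, 0.2862, 0.0937]
tool_rot: [-0.595, 0.803, -0.001, 0.002]
ft_force: [-0.2, -0.9, -0.6]
grip_width: 0.0493
grip_force: 30.0
t 7.9167 pos [0.4442 0.2862 0.0937] shift [ 2.971 -3.409  0.025] turn [-0.001  0.003  0.834] shift in turned frame [-2.53  -3.748  0.021]
```

```bash

python3 -m inch '[0.15,-0.17,0,0,0,0,0.4,-0.46,0,0,0,0,0.74,-0.85,0,0,0,0]' >/dev/null
python3 -m inch '[0.37,-0.42,0,0,0,0,0.74,-0.85,0,0,0,0]' >/dev/null
python3 -m inch '[0.37,-0.42,0,0,0,0,0.74,-0.85,0,0,0,0]' >/dev/null
python3 -m inch '[0.37,-0.42,0,0,0,0,0.6,-0.7,0,0,0,0,0.74,-0.85,0,0,0,0,0.74,-0.85,0,0,0,0]' >/dev/null
python3 -m inch '[0,0,0,0,0,0.07,0,0,0,0,0,0.15,0,0,0,0,0,0.22,0,0,0,0,0,0.3,0,0,0,0,0,0.37,0,0,0,0,0,0.45,0,0,0,0,0,0.52,0,0,0,0,0,0.6,0,0,0,0,0,0.67,0,0,0,0,0,0.75,0,0,0,0,0,0.8,0,0,0,0,0,0.835,0,0,0,0,0,0.835,0,0,0,0,0,0.835]'
python3 go.py .636 -.0205 .015 88
```

```text
time: 10.0
position: [0.6237, 0.0227, 0.09]
tool_rot: [0.043, 0.999, -0.033, -0.001]
ft_force: [0.1, -0.1, -1.7]
grip_width: 0.0494
grip_force: 30.0
t 10.0 pos [0.6237 0.0227 0.09  ] shift [-0.198 -0.461  0.97 ] turn [-0.042 -0.    -0.032] shift in turned frame [-0.173 -0.534  0.937]
```

```bash

python3 -m inch '[-0.1,-0.23,0,-0.02,0,-0.016,-0.198,-0.46,0,-0.042,0,-0.032,-0.198,-0.46,0.04,-0.042,0,-0.032,-0.198,-0.46,0.04,-0.042,0,-0.032,-0.198,-0.46,0.04,-0.042,0,-0.032]'
python3 go.py .636 -.0205 .015 88
```

```text
time: 10.42
position: [0.6368, -0.0163, 0.0895]
tool_rot: [0.019, 1.0, -0.0, 0.0]
ft_force: [0.1, 0.4, -1.5]
grip_width: 0.0498
grip_force: 30.0
t 10.4167 pos [ 0.6368 -0.0163  0.0895] shift [ 0.009 -0.052  0.932] turn [-0.     0.    -0.002] shift in turned frame [ 0.008 -0.052  0.932]
```

```bash

python3 -m inch '[0.01,-0.055,0.2,0,0,0,0.01,-0.055,0.5,0,0,0,0.01,-0.055,0.75,0,0,0,0.01,-0.055,0.88,0,0,0,0.01,-0.055,0.93,0,0,0,0.01,-0.055,0.93,0,0,0]'
python3 - <<'E'
from h import *
o=get_obs();print(o["position"],o["ft_force"]);look(["tin","mat","dish","tub"],Z)
im=camera("scene")[110:330,230:420,::-1];cv2.imwrite("pics/s3.png",cv2.resize(im,None,fx=2.7,fy=2.7))
E
```

```text
time: 10.92
position: [0.6363, -0.0202, 0.0154]
tool_rot: [0.018, 1.0, -0.0, 0.0]
ft_force: [-0.6, 0.6, -1.4]
grip_width: 0.0495
grip_force: 30.0
[ 0.63628215 -0.02022031  0.01537726] [-0.62965685  0.6366685  -1.36061858]
mat 0.61 [180.4, 109.1, 318.3, 157.1] mean [ 0.6065 -0.0914] rect [ 0.6348 -0.0239] ang 89.0 [164. 434.] tri [ 0.6336 -0.0768 -0.0267] gap 0.0476 scene c [ 0.6385 -0.017 ] ang 88.3 sz [166. 434.]
tub 0.9 [287.7, 120.9, 315.8, 145.9] mean [ 0.6295 -0.1906] rect [ 0.6295 -0.1902] ang 132.4 [81. 85.] tri [ 0.633  -0.1898  0.0232] gap 0.0042 scene c [ 0.635  -0.1895] ang 130.9 sz [83. 95.]
```

View pics/s3.png

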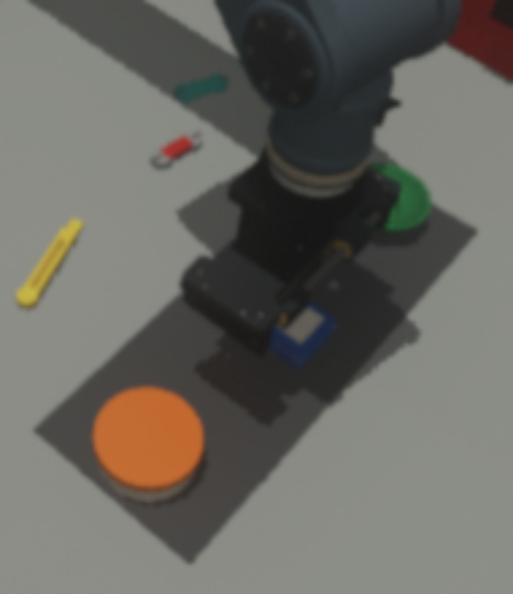

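The picture shows the tin squarely under the gripper at mid-mat, with the tub at (150,440) and the dish at (400,195) untouched. I'll lower it slightly, release and back off.

```bash

python3 -m inch '[0,0,0.015,0,0,0,0,0,0.015,0,0,0]'
python3 -m inch '[0,0,0,0,0,0,0,0,0,0,0,0,0,0,0,0,0,0,0,0,0,0,0,0,0,0,0,0,0,0]' 72
python3 -m inch '[0,0,-0.2,0,0,0,0,0,-0.6,0,0,0,0,0,-1,0,0,0,0,0,-1,0,0,0]' 72
python3 go.py .448 -.1005 .1 15.3
```

```text
time: 11.63
position: [0.6374, -0.0216, 0.0145]
tool_rot: [0.019, 1.0, -0.0, 0.001]
ft_force: [0.2, 0.0, -0.6]
grip_width: 0.0495
grip_force: 30.0
time: 12.05
position: [0.6376, -0.0216, 0.0148]
tool_rot: [0.019, 1.0, -0.001, 0.002]
ft_force: [0.7, -0.2, -0.2]
grip_width: 0.0701
grip_force: 0.0
time: 12.38
position: [0.6417, -0.0222, 0.1009]
tool_rot: [0.019, 1.0, -0.002, 0.007]
ft_force: [1.1, -0.7, 0.6]
grip_width: 0.0718
grip_force: 0.0
t 12.3833 pos [ 0.6417 -0.0222  0.1009] shift [ 2.382 -1.069 -0.021] turn [0.004 0.009 0.806] shift in turned frame [-0.305 -2.593  0.011]
```

```bash

python3 -m inch '[0.2,-0.09,0,0,0,0,0.5,-0.22,0,0,0,0,0.79,-0.35,0,0,0,0,0.79,-0.35,0,0,0,0]' 45 >/dev/null
python3 -m inch '[0.3,-0.15,0,0,0,0,0.6,-0.27,0,0,0,0,0.79,-0.35,0,0,0,0,0.79,-0.35,0,0,0,0]' >/dev/null
python3 -m inch '[0.3,-0.15,0,0,0,0,0.6,-0.27,0,0,0,0,0.79,-0.35,0,0,0,0,0.79,-0.35,0,0,0,0]' >/dev/null
python3 -m inch '[0,0,0,0,0,0.07,0,0,0,0,0,0.15,0,0,0,0,0,0.22,0,0,0,0,0,0.3,0,0,0,0,0,0.37,0,0,0,0,0,0.45,0,0,0,0,0,0.52,0,0,0,0,0,0.6,0,0,0,0,0,0.67,0,0,0,0,0,0.75,0,0,0,0,0,0.806,0,0,0,0,0,0.806,0,0,0,0,0,0.806]'
python3 go.py .448 -.1005 .01 15.3
python3 - <<'E'
from h import *
look(["tin","mat","lever","dish"],Z)
E
```

```text
time: 14.47
position: [0.4464, -0.0984, 0.0942]
tool_rot: [0.606, 0.796, 0.001, 0.003]
ft_force: [0.2, 0.4, -0.4]
grip_width: 0.045
grip_force: 0.0
t 14.4667 pos [ 0.4464 -0.0984  0.0942] shift [-0.028  0.008  1.053] turn [0.003 0.002 0.002] shift in turned frame [-0.031  0.012  1.053]
tin 0.83 [244.1, 120.0, 257.9, 143.5] mean [ 0.6397 -0.0228] rect [ 0.6404 -0.0221] ang 175.7 [53. 83.] 
mat 0.9 [183.3, 108.3, 316.4, 156.0] mean [ 0.6705 -0.0536] rect [ 0.6407 -0.0234] ang 87.8 [161. 432.] tri [ 0.6557 -0.0577  0.0298] gap 0.0117 scene c [ 0.6388 -0.017 ] ang 87.9 sz [164. 431.]
lever 0.55 [295.1, 216.3, 318.2, 241.3] mean [ 0.3292 -0.1973] rect [ 0.3254 -0.1985] ang 31.8 [ 19. 103.] tri [ 0.3304 -0.1955  0.0075] gap 0.0046 scene c [ 0.3303 -0.1946] ang 33.1 sz [ 23. 109.]
lever 0.49 [327.0, 262.5, 360.1, 275.7] mean [ 0.2048 -0.3027] rect [ 0.2049 -0.3038] ang 105.8 [ 18. 108.] tri [ 0.205  -0.3027  0.0047] gap 0.0013 scene c [ 0.2078 -0.3016] ang 104.8 sz [ 21. 109.]
```

```bash

python3 -m inch '[-0.02,0.01,0.2,0,0,0,-0.03,0.01,0.5,0,0,0,-0.03,0.01,0.8,0,0,0,-0.03,0.01,1,0,0,0,-0.03,0.01,1,0,0,0]'
python3 -m inch '[0,0,0.03,0,0,0,0,0,0.06,0,0,0,0,0,0.09,0,0,0,0,0,0.09,0,0,0]'
```

```text
time: 15.38
position: [0.4447, -0.0998, 0.0118]
tool_rot: [0.607, 0.795, 0.0, -0.001]
ft_force: [-1.0, -0.1, 0.6]
grip_width: 0.0451
grip_force: 0.0
time: 15.72
position: [0.4467, -0.1006, 0.0075]
tool_rot: [0.607, 0.795, 0.001, 0.002]
ft_force: [0.6, 0.4, -0.1]
grip_width: 0.0451
grip_force: 0.0
```

```bash

python3 -m inch '[0,0,0.03,0,0,0,0,0,0.03,0,0,0]'
python3 -m inch '[0,0,0,0,0,0,0,0,0,0,0,0,0,0,0,0,0,0,0,0,0,0,0,0,0,0,0,0,0,0,0,0,0,0,0,0]' 6 20
```

```text
time: 15.88
position: [0.4465, -0.1005, 0.0048]
tool_rot: [0.607, 0.795, 0.001, 0.002]
ft_force: [-0.3, -0.1, -0.0]
grip_width: 0.0449
grip_force: 0.0
time: 16.38
position: [0.4464, -0.1004, 0.0046]
tool_rot: [0.607, 0.795, 0.001, 0.002]
ft_force: [0.2, 0.8, 0.8]
grip_width: 0.0154
grip_force: 20.0
```

```bash

python3 -m inch '[0,0,-0.2,0,0,0,0,0,-0.6,0,0,0,0,0,-1,0,0,0,0,0,-1,0,0,0]'
python3 -m inch '[0,0,0,0,0,-0.07,0,0,0,0,0,-0.15,0,0,0,0,0,-0.22,0,0,0,0,0,-0.3,0,0,0,0,0,-0.37,0,0,0,0,0,-0.45,0,0,0,0,0,-0.52,0,0,0,0,0,-0.6,0,0,0,0,0,-0.67,0,0,0,0,0,-0.75,0,0,0,0,0,-0.806,0,0,0,0,0,-0.806,0,0,0,0,0,-0.806]'
python3 go.py .641 .0645 .09 88
```

```text
time: 16.72
position: [0.4485, -0.1014, 0.0886]
tool_rot: [0.607, 0.795, 0.001, 0.006]
ft_force: [1.6, 0.3, -1.1]
grip_width: 0.0157
grip_force: 20.0
time: 17.8
position: [0.4457, -0.1002, 0.0842]
tool_rot: [0.02, 1.0, -0.0, 0.001]
ft_force: [0.2, 0.5, -0.3]
grip_width: 0.0157
grip_force: 20.0
t 17.8 pos [ 0.4457 -0.1002  0.0842] shift [-2.356  2.155 -0.069] turn [-0.     0.002 -0.004] shift in turned frame [-2.368  2.142 -0.073]
```

```bash

python3 -m inch '[-0.2,0.18,0,0,0,0,-0.5,0.45,0,0,0,0,-0.78,0.71,0,0,0,0,-0.78,0.71,0,0,0,0]' >/dev/null
python3 -m inch '[-0.3,0.27,0,0,0,0,-0.6,0.55,0,0,0,0,-0.78,0.71,0,0,0,0,-0.78,0.71,0,0,0,0]' >/dev/null
python3 -m inch '[-0.3,0.27,0,0,0,0,-0.6,0.55,0,0,0,0,-0.78,0.71,0,0,0,0,-0.78,0.71,0,0,0,0,-0.78,0.71,0,0,0,0]'
python3 go.py .641 .0645 .0085 88
```

```text
time: 18.88
position: [0.6385, 0.0627, 0.0842]
tool_rot: [0.019, 1.0, -0.001, 0.0]
ft_force: [-0.4, 0.5, -0.3]
grip_width: 0.0154
grip_force: 20.0
t 18.8833 pos [0.6385 0.0627 0.0842] shift [-0.03   0.025  0.947] turn [-0.001  0.001 -0.002] shift in turned frame [-0.031  0.024  0.947]
```

```bash

python3 -m inch '[-0.03,0.02,0.2,0,0,0,-0.03,0.02,0.5,0,0,0,-0.03,0.02,0.8,0,0,0,-0.03,0.02,0.92,0,0,0,-0.03,0.02,0.945,0,0,0,-0.03,0.02,0.945,0,0,0]'
python3 -m inch '[0,0,0.015,0,0,0,0,0,0.015,0,0,0]'
python3 -m inch '[0,0,0,0,0,0,0,0,0,0,0,0,0,0,0,0,0,0,0,0,0,0,0,0]' 36
python3 -m inch '[0,0,-0.2,0,0,0,0,0,-0.6,0,0,0,0,0,-1,0,0,0,0,0,-1,0,0,0]'
python3 go.py .434 -.279 .09 -20.3
```

```text
time: 19.38
position: [0.6408, 0.0634, 0.0088]
tool_rot: [0.02, 1.0, -0.001, 0.0]
ft_force: [-0.7, -0.5, 0.3]
grip_width: 0.0158
grip_force: 20.0
time: 19.55
position: [0.643, 0.0639, 0.0094]
tool_rot: [0.019, 1.0, -0.001, 0.003]
ft_force: [0.7, -0.5, -0.2]
grip_width: 0.0153
grip_force: 20.0
time: 19.88
position: [0.6425, 0.0644, 0.0086]
tool_rot: [0.019, 1.0, -0.001, 0.002]
ft_force: [-0.7, -0.2, 0.6]
grip_width: 0.0328
grip_force: 0.0
time: 20.22
position: [0.6466, 0.0643, 0.0945]
tool_rot: [0.019, 1.0, -0.001, 0.008]
ft_force: [1.2, 0.4, 0.8]
grip_width: 0.0359
grip_force: 0.0
t 20.2167 pos [0.6466 0.0643 0.0945] shift [ 2.494 -4.388  0.025] turn [0.009 0.007 1.202] shift in turned frame [-4.946 -1.003  0.057]
```

```bash

python3 -m inch '[0.15,-0.26,0,0,0,0,0.3,-0.53,0,0,0,0,0.5,-0.88,0,0,0,0,0.5,-0.88,0,0,0,0]' 50 >/dev/null
python3 -m inch '[0.2,-0.35,0,0,0,0,0.4,-0.7,0,0,0,0,0.5,-0.88,0,0,0,0,0.5,-0.88,0,0,0,0]' >/dev/null
python3 -m inch '[0.2,-0.35,0,0,0,0,0.4,-0.7,0,0,0,0,0.5,-0.88,0,0,0,0,0.5,-0.88,0,0,0,0]' >/dev/null
python3 -m inch '[0.2,-0.35,0,0,0,0,0.4,-0.7,0,0,0,0,0.5,-0.88,0,0,0,0,0.5,-0.88,0,0,0,0]' >/dev/null
python3 -m inch '[0.2,-0.35,0,0,0,0,0.4,-0.7,0,0,0,0,0.5,-0.88,0,0,0,0,0.5,-0.88,0,0,0,0]' >/dev/null
python3 -m inch '[0,0,0,0,0,0.07,0,0,0,0,0,0.15,0,0,0,0,0,0.22,0,0,0,0,0,0.3,0,0,0,0,0,0.37,0,0,0,0,0,0.45,0,0,0,0,0,0.52,0,0,0,0,0,0.6,0,0,0,0,0,0.67,0,0,0,0,0,0.75,0,0,0,0,0,0.82,0,0,0,0,0,0.9,0,0,0,0,0,0.97,0,0,0,0,0,1,0,0,0,0,0,1]' >/dev/null
python3 -m inch '[0,0,0,0,0,0.07,0,0,0,0,0,0.15,0,0,0,0,0,0.2,0,0,0,0,0,0.2,0,0,0,0,0,0.2]'
python3 go.py .434 -.279 .0065 -20.3
python3 - <<'E'
from h import *
look(["tin","mat","lever","dish","tub"],Z)
im=camera("scene")[110:330,230:420,::-1];cv2.imwrite("pics/s4.png",cv2.resize(im,None,fx=2.7,fy=2.7))
E
```

```text
time: 23.55
position: [0.4295, -0.2787, 0.0879]
tool_rot: [0.819, 0.574, 0.001, 0.001]
ft_force: [0.4, 0.5, -1.0]
grip_width: 0.0502
grip_force: 0.0
t 23.55 pos [ 0.4295 -0.2787  0.0879] shift [0.016 0.05  1.017] turn [ 0.002 -0.     0.004] shift in turned frame [0.016 0.053 1.017]
mat 0.87 [178.6, 109.9, 248.8, 154.4] mean [0.6458 0.0974] rect [0.6424 0.0893] ang 88.6 [162. 212.] tri [ 0.6443  0.0691 -0.112 ] gap 0.1080 scene c [ 0.6384 -0.0173] ang 88.3 sz [165. 434.]
lever 0.71 [297.3, 215.0, 318.3, 241.0] mean [ 0.3264 -0.1996] rect [ 0.3257 -0.1998] ang 31.8 [ 18. 102.] tri [ 0.336  -0.1882 -0.0021] gap 0.0307 scene c [ 0.3475 -0.1873] ang 41.0 sz [22. 68.]
lever 0.7 [328.5, 263.5, 358.3, 274.9] mean [ 0.2046 -0.3022] rect [ 0.2058 -0.3041] ang 105.7 [ 16. 101.] tri [ 0.2046 -0.3029  0.0032] gap 0.0004 scene c [ 0.2088 -0.3025] ang 102.8 sz [ 27. 111.]
lever 0.44 [219.9, 119.8, 222.7, 151.3] mean [0.6401 0.0626] rect [0.6393 0.0629] ang 177.3 [ 18. 107.] tri [0.6433 0.0649 0.007 ] gap 0.0071 scene c [0.6425 0.0681] ang 175.7 sz [ 25. 108.]
dish 0.93 [182.1, 120.6, 207.6, 145.9] mean [0.6451 0.1519] rect [0.6456 0.1517] ang 88.6 [76. 81.] tri [0.6445 0.1521 0.0256] gap 0.0033 scene c [0.6441 0.1607] ang 130.8 sz [78. 79.]
```

View pics/s4.png

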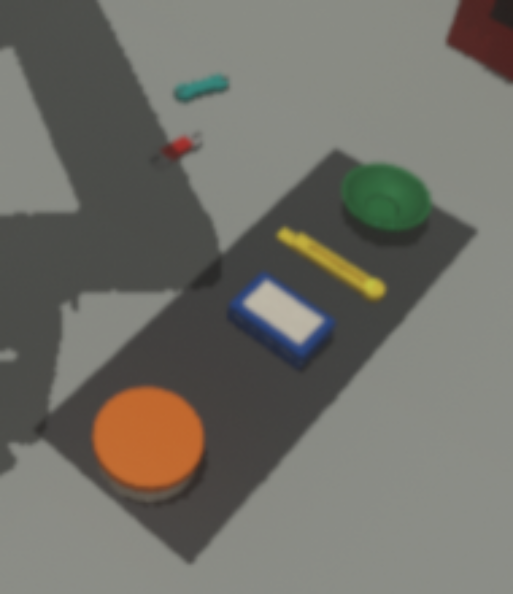

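The tin (280,315) and lever (335,265) lie square and parallel on the mat, with the dish and tub in place. Next is the scraper.

```bash

python3 -m inch '[0.02,0.06,0.2,0,0,0,0.02,0.06,0.5,0,0,0,0.02,0.06,0.8,0,0,0,0.02,0.06,0.93,0,0,0,0.02,0.06,0.98,0,0,0,0.02,0.06,0.98,0,0,0]'
python3 -m inch '[0,0,0.03,0,0,0,0,0,0.03,0,0,0]'
python3 -m inch '[0,0,0,0,0,0,0,0,0,0,0,0,0,0,0,0,0,0,0,0,0,0,0,0,0,0,0,0,0,0,0,0,0,0,0,0]' 6 25
```

```text
time: 24.7
position: [0.4336, -0.2797, 0.0088]
tool_rot: [0.82, 0.572, 0.001, 0.0]
ft_force: [0.1, 0.7, 1.1]
grip_width: 0.0499
grip_force: 0.0
time: 24.87
position: [0.4345, -0.2805, 0.0078]
tool_rot: [0.82, 0.572, 0.001, 0.002]
ft_force: [0.8, -0.1, -0.5]
grip_width: 0.0502
grip_force: 0.0
time: 25.37
position: [0.4339, -0.2799, 0.0072]
tool_rot: [0.82, 0.572, 0.001, 0.001]
ft_force: [0.0, 0.4, 2.4]
grip_width: 0.0179
grip_force: 12.3
```

```bash

python3 -m inch '[0,0,0,0,0,0,0,0,-0.2,0,0,0,0,0,-0.6,0,0,0,0,0,-1,0,0,0,0,0,-1,0,0,0]'
python3 -m inch '[0,0,0,0,0,0.07,0,0,0,0,0,0.15,0,0,0,0,0,0.22,0,0,0,0,0,0.3,0,0,0,0,0,0.37,0,0,0,0,0,0.45,0,0,0,0,0,0.52,0,0,0,0,0,0.6,0,0,0,0,0,0.67,0,0,0,0,0,0.75,0,0,0,0,0,0.797,0,0,0,0,0,0.797,0,0,0,0,0,0.797]'
python3 go.py .635 -.1055 .09 -92
python3 - <<'E'
from h import *
look(["scraper","tin","tub"],Z)
E
```

```text
time: 25.78
position: [0.4364, -0.2822, 0.0916]
tool_rot: [0.82, 0.572, 0.002, 0.006]
ft_force: [0.8, 0.3, -0.5]
grip_width: 0.0171
grip_force: 24.4
time: 26.87
position: [0.4336, -0.2797, 0.0866]
tool_rot: [1.0, -0.016, 0.001, 0.0]
ft_force: [0.1, 0.3, -0.8]
grip_width: 0.0174
grip_force: 24.4
t 26.8667 pos [ 0.4336 -0.2797  0.0866] shift [ 2.448 -2.255 -0.037] turn [ 0.    -0.002  0.002] shift in turned frame [ 2.44  -2.264 -0.042]
tin 0.68 [354.5, 121.0, 374.3, 139.5] mean [ 0.6374 -0.3957] rect [ 0.6399 -0.3981] ang 133.4 [43. 70.] tri [ 0.6378 -0.272   0.2941] gap 0.2047 scene c [ 0.6461 -0.0218] ang 177.1 sz [65. 85.]
```

```bash

python3 -m inch '[0.2,-0.18,0,0,0,0,0.5,-0.46,0,0,0,0,0.81,-0.75,0,0,0,0,0.81,-0.75,0,0,0,0]' >/dev/null
python3 -m inch '[0.3,-0.28,0,0,0,0,0.6,-0.55,0,0,0,0,0.81,-0.75,0,0,0,0,0.81,-0.75,0,0,0,0]' >/dev/null
python3 -m inch '[0.3,-0.28,0,0,0,0,0.6,-0.55,0,0,0,0,0.81,-0.75,0,0,0,0,0.81,-0.75,0,0,0,0,0.81,-0.75,0,0,0,0]'
python3 go.py .635 -.1055 .0105 -92
```

```text
time: 28.35
position: [0.6339, -0.1062, 0.0872]
tool_rot: [1.0, -0.016, 0.001, 0.001]
ft_force: [-1.1, -0.3, -1.9]
grip_width: 0.0173
grip_force: 24.4
t 28.35 pos [ 0.6339 -0.1062  0.0872] shift [ 0.012 -0.011  0.958] turn [ 0.001 -0.001  0.002] shift in turned frame [ 0.014 -0.009  0.958]
```

```bash

python3 -m inch '[0.01,-0.01,0.2,0,0,0,0.01,-0.01,0.5,0,0,0,0.01,-0.01,0.8,0,0,0,0.01,-0.01,0.92,0,0,0,0.01,-0.01,0.955,0,0,0,0.01,-0.01,0.955,0,0,0]'
python3 -m inch '[0,0,0.015,0,0,0,0,0,0.015,0,0,0]'
python3 -m inch '[0,0,0,0,0,0,0,0,0,0,0,0,0,0,0,0,0,0,0,0,0,0,0,0]' 36
python3 -m inch '[0,0,-0.2,0,0,0,0,0,-0.6,0,0,0,0,0,-1,0,0,0,0,0,-1,0,0,0]'
python3 go.py .447 .087 .09 -9
```

```text
time: 28.85
position: [0.6338, -0.1065, 0.0107]
tool_rot: [1.0, -0.017, 0.0, 0.0]
ft_force: [-0.7, 0.6, -0.4]
grip_width: 0.0172
grip_force: 24.4
time: 29.02
position: [0.6361, -0.1065, 0.0111]
tool_rot: [1.0, -0.017, 0.003, 0.001]
ft_force: [-0.7, -0.3, -1.4]
grip_width: 0.0175
grip_force: 24.4
time: 29.35
position: [0.6355, -0.1058, 0.0104]
tool_rot: [1.0, -0.017, 0.002, 0.001]
ft_force: [-0.0, -0.9, -0.3]
grip_width: 0.0335
grip_force: 0.0
time: 29.68
position: [0.6395, -0.107, 0.0963]
tool_rot: [1.0, -0.016, 0.007, 0.002]
ft_force: [1.3, -1.0, 1.3]
grip_width: 0.0359
grip_force: 0.0
t 29.6833 pos [ 0.6395 -0.107   0.0963] shift [-2.485 -2.345  0.031] turn [ 0.009 -0.006 -0.921] shift in turned frame [ 2.019 -2.755  0.079]
```

```bash

python3 -m inch '[-0.2,-0.19,0,0,0,0,-0.5,-0.47,0,0,0,0,-0.83,-0.78,0,0,0,0,-0.83,-0.78,0,0,0,0]' >/dev/null
python3 -m inch '[-0.3,-0.28,0,0,0,0,-0.6,-0.56,0,0,0,0,-0.83,-0.78,0,0,0,0,-0.83,-0.78,0,0,0,0]' >/dev/null
python3 -m inch '[-0.3,-0.28,0,0,0,0,-0.6,-0.56,0,0,0,0,-0.83,-0.78,0,0,0,0,-0.83,-0.78,0,0,0,0]' >/dev/null
python3 -m inch '[0,0,0,0,0,-0.07,0,0,0,0,0,-0.15,0,0,0,0,0,-0.22,0,0,0,0,0,-0.3,0,0,0,0,0,-0.37,0,0,0,0,0,-0.45,0,0,0,0,0,-0.52,0,0,0,0,0,-0.6,0,0,0,0,0,-0.67,0,0,0,0,0,-0.75,0,0,0,0,0,-0.82,0,0,0,0,0,-0.9,0,0,0,0,0,-0.915,0,0,0,0,0,-0.915,0,0,0,0,0,-0.915]'
python3 go.py .447 .0875 .0055 -9
python3 - <<'E'
from h import *
look(["wrench","scraper","tin","mat","lever"],Z)
im=camera("scene")[110:330,230:420,::-1];cv2.imwrite("pics/s5.png",cv2.resize(im,None,fx=2.7,fy=2.7))
E
```

```text
time: 31.93
position: [0.4428, 0.0877, 0.0891]
tool_rot: [0.764, 0.645, 0.001, 0.002]
ft_force: [-0.7, -0.4, 0.2]
grip_width: 0.0362
grip_force: 0.0
t 31.9333 pos [0.4428 0.0877 0.0891] shift [0.007 0.048 1.046] turn [ 0.003  0.    -0.008] shift in turned frame [0.005 0.052 1.046]
scraper 0.8 [272.8, 116.1, 279.9, 150.9] mean [ 0.6408 -0.1082] rect [ 0.6358 -0.1086] ang 178.3 [ 29. 107.] tri [ 0.6455 -0.1054  0.0032] gap 0.0087 scene c [ 0.6415 -0.1006] ang 170.6 sz [ 31. 111.]
tin 0.82 [239.1, 116.3, 256.2, 142.9] mean [ 0.6408 -0.0224] rect [ 0.6426 -0.0229] ang 178.8 [54. 86.] 
mat 0.71 [179.0, 109.5, 317.5, 158.0] mean [ 0.6391 -0.0351] rect [ 0.6368 -0.0212] ang 87.9 [163. 430.] tri [ 0.6424 -0.0366 -0.0148] gap 0.0041 scene c [ 0.6383 -0.0181] ang 88.9 sz [167. 431.]
mat 0.52 [220.6, 120.0, 226.2, 151.0] mean [0.6473 0.0625] rect [0.6463 0.0625] ang 177.6 [ 17. 104.] tri [ 0.6461  0.0403 -0.0838] gap 0.0803 scene c [ 0.6383 -0.0181] ang 88.9 sz [167. 431.]
lever 0.69 [328.3, 261.0, 360.9, 274.4] mean [ 0.2045 -0.303 ] rect [ 0.205  -0.3043] ang 105.7 [ 18. 109.] tri [ 0.2056 -0.3008  0.0076] gap 0.0048 scene c [ 0.2074 -0.2999] ang 105.7 sz [ 22. 108.]
lever 0.59 [294.8, 214.6, 319.7, 246.7] mean [ 0.3249 -0.2005] rect [ 0.3247 -0.2005] ang 33.4 [ 19. 110.] tri [ 0.3267 -0.1979  0.0067] gap 0.0067 scene c [ 0.3296 -0.1959] ang 31.3 sz [ 21. 104.]
lever 0.5 [219.0, 118.2, 220.9, 148.5] mean [0.642  0.0622] rect [0.6442 0.0619] ang 179.8 [19. 97.] tri [ 0.5128 -0.1151  0.2217] gap 0.3335 scene c [ 0.3296 -0.1959] ang 31.3 sz [ 21. 104.]
```

View pics/s5.png

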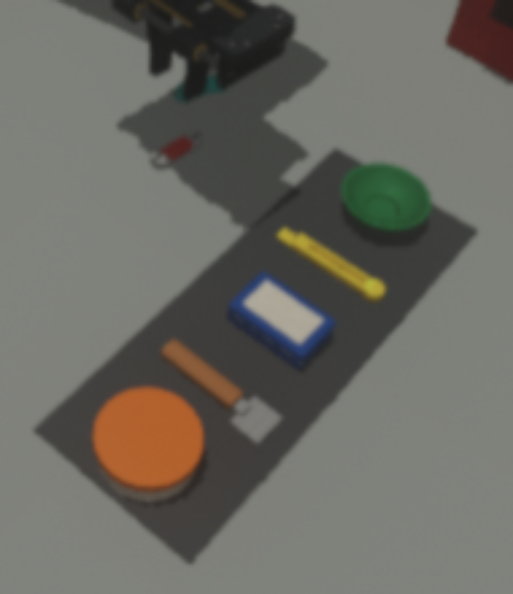

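The scraper (215,385) lies parallel between the tin and the tub, and the wrench is at (175,150). I'll pick up the wrench.

```bash

python3 -m inch '[0.01,0.05,0.2,0,0,-0.008,0.01,0.05,0.5,0,0,-0.008,0.01,0.05,0.8,0,0,-0.008,0.01,0.05,0.95,0,0,-0.008,0.01,0.05,0.99,0,0,-0.008,0.01,0.05,0.99,0,0,-0.008]'
python3 -m inch '[0,0,0.03,0,0,0,0,0,0.05,0,0,0,0,0,0.05,0,0,0]'
python3 -m inch '[0,0,0,0,0,0,0,0,0,0,0,0,0,0,0,0,0,0,0,0,0,0,0,0,0,0,0,0,0,0,0,0,0,0,0,0]' 6 25
```

```text
time: 33.08
position: [0.4458, 0.0881, 0.0091]
tool_rot: [0.76, 0.65, 0.0, 0.001]
ft_force: [0.4, 0.0, 0.5]
grip_width: 0.0358
grip_force: 0.0
time: 33.33
position: [0.4469, 0.088, 0.0065]
tool_rot: [0.759, 0.651, 0.001, 0.002]
ft_force: [-0.0, 0.8, 0.4]
grip_width: 0.0358
grip_force: 0.0
time: 33.83
position: [0.4467, 0.088, 0.0062]
tool_rot: [0.759, 0.651, 0.001, 0.002]
ft_force: [-0.7, 0.3, 3.2]
grip_width: 0.0149
grip_force: 25.0
```

```bash

python3 -m inch '[0,0,-0.2,0,0,0,0,0,-0.6,0,0,0,0,0,-1,0,0,0,0,0,-1,0,0,0,0,0,-1,0,0,0]'
python3 go.py .638 -.0215 .09 -9.3
python3 - <<'E'
from h import *
im=camera("scene")[90:210,230:390,::-1];cv2.imwrite("pics/s6.png",cv2.resize(im,None,fx=4,fy=4))
E
```

```text
time: 34.25
position: [0.4472, 0.0881, 0.0873]
tool_rot: [0.759, 0.651, 0.002, 0.003]
ft_force: [0.1, -0.2, -0.4]
grip_width: 0.0148
grip_force: 25.0
t 34.25 pos [0.4472 0.0881 0.0873] shift [-0.988  2.567 -0.015] turn [0.005 0.    0.005] shift in turned frame [-0.967  2.575 -0.034]
```

View pics/s6.png

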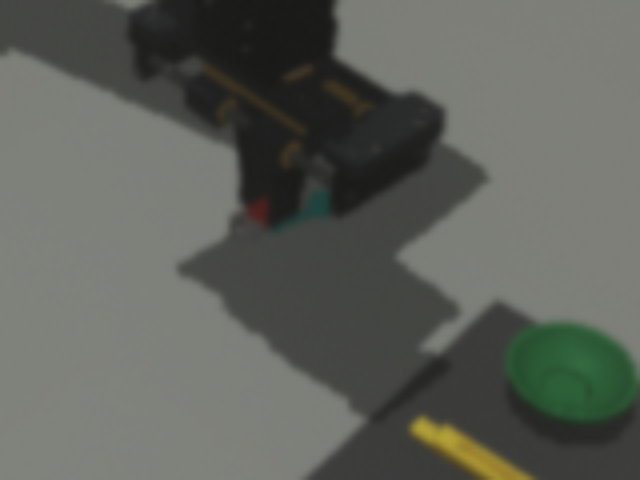

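The wrench is held: its red grip shows between the fingertips at (258,210). I'll carry it to the lid.

```bash

python3 -m inch '[-0.08,0.2,0,0,0,0,-0.2,0.5,0,0,0,0,-0.33,0.856,0,0,0,0,-0.33,0.856,0,0,0,0]' >/dev/null
python3 -m inch '[-0.12,0.3,0,0,0,0,-0.24,0.62,0,0,0,0,-0.33,0.856,0,0,0,0,-0.33,0.856,0,0,0,0]' >/dev/null
python3 -m inch '[-0.12,0.3,0,0,0,0,-0.24,0.62,0,0,0,0,-0.33,0.856,0,0,0,0,-0.33,0.856,0,0,0,0,-0.33,0.856,0,0,0,0]'
python3 go.py .638 -.0215 .0345 -9.3
```

```text
time: 35.38
position: [0.6359, -0.0218, 0.0846]
tool_rot: [0.76, 0.65, -0.0, -0.0]
ft_force: [-0.7, -0.2, 0.2]
grip_width: 0.0151
grip_force: 25.0
t 35.3833 pos [ 0.6359 -0.0218  0.0846] shift [0.008 0.026 0.626] turn [-0.     0.     0.005] shift in turned frame [0.008 0.025 0.626]
```

```bash

python3 -m inch '[0.01,0.02,0.2,0,0,0,0.01,0.02,0.4,0,0,0,0.01,0.02,0.55,0,0,0,0.01,0.02,0.62,0,0,0,0.01,0.02,0.62,0,0,0,0.01,0.02,0.62,0,0,0]'
python3 -m inch '[0,0,0.012,0,0,0,0,0,0.025,0,0,0,0,0,0.025,0,0,0]'
```

```text
time: 35.88
position: [0.638, -0.0208, 0.0366]
tool_rot: [0.759, 0.651, 0.0, 0.001]
ft_force: [-0.5, 0.1, -0.1]
grip_width: 0.0149
grip_force: 25.0
time: 36.13
position: [0.6392, -0.0213, 0.0357]
tool_rot: [0.759, 0.651, 0.001, 0.002]
ft_force: [0.7, -0.9, -0.8]
grip_width: 0.0149
grip_force: 25.0
```

```bash

python3 -m inch '[0,0,0.01,0,0,0,0,0,0.025,0,0,0,0,0,0.025,0,0,0,0,0,0.025,0,0,0]'
python3 -m inch '[0,0,0.008,0,0,0,0,0,0.015,0,0,0,0,0,0.015,0,0,0,0,0,0.015,0,0,0]'
```

```text
time: 36.47
position: [0.6388, -0.0212, 0.033]
tool_rot: [0.759, 0.651, 0.001, 0.001]
ft_force: [0.5, 0.5, 0.3]
grip_width: 0.0149
grip_force: 25.0
time: 36.8
position: [0.639, -0.0213, 0.0322]
tool_rot: [0.759, 0.651, 0.001, 0.002]
ft_force: [-1.1, -0.5, 3.5]
grip_width: 0.0151
grip_force: 25.0
```

Light contact with the lid at 3.5 N. I'll release and back off.

```bash

python3 -m inch '[0,0,0,0,0,0,0,0,0,0,0,0,0,0,0,0,0,0,0,0,0,0,0,0]' 32
python3 -m inch '[0,0,-0.15,0,0,0,0,0,-0.5,0,0,0,0,0,-1,0,0,0,0,0,-1,0,0,0]'
python3 -m inch '[0.1,-0.3,-0.2,0,0,0,0.2,-0.6,-0.4,0,0,0,0.3,-0.9,-0.6,0,0,0,0.3,-0.9,-0.6,0,0,0]' >/dev/null
python3 -m inch '[0.1,-0.3,0,0,0,0,0.2,-0.6,0,0,0,0,0.3,-0.9,0,0,0,0,0.3,-0.9,0,0,0,0]' >/dev/null
python3 -m inch '[0.1,-0.3,0,0,0,0,0.2,-0.6,0,0,0,0,0.3,-0.9,0,0,0,0,0.3,-0.9,0,0,0,0,0.3,-0.9,0,0,0,0]'
python3 - <<'E'
from h import *
Z["wrench"]=.035
look(["wrench","scraper","tin","mat","lever","dish","tub"],Z)
im=camera("scene")[110:330,230:420,::-1];cv2.imwrite("pics/s7.png",cv2.resize(im,None,fx=2.7,fy=2.7))
E
```

```text
time: 37.13
position: [0.6388, -0.0212, 0.0315]
tool_rot: [0.759, 0.651, 0.001, 0.001]
ft_force: [-0.6, -0.8, -0.0]
grip_width: 0.0301
grip_force: 0.0
time: 37.47
position: [0.6438, -0.022, 0.1196]
tool_rot: [0.759, 0.651, 0.005, 0.007]
ft_force: [1.8, -0.0, 0.8]
grip_width: 0.0322
grip_force: 0.0
time: 38.55
position: [0.436, 0.0835, 0.1596]
tool_rot: [0.759, 0.651, 0.001, 0.002]
ft_force: [0.5, 0.0, -0.7]
grip_width: 0.0321
grip_force: 0.0
scraper 0.7 [267.5, 116.1, 278.4, 148.4] mean [ 0.6448 -0.1081] rect [ 0.6375 -0.107 ] ang 178.3 [ 32. 110.] tri [ 0.6468 -0.1066  0.0068] gap 0.0047 scene c [ 0.6405 -0.1085] ang 178.6 sz [ 37. 114.]
tin 0.79 [243.7, 119.8, 257.1, 143.5] mean [ 0.6383 -0.0231] rect [ 0.6393 -0.0244] ang 178.8 [51. 86.] tri [ 0.645  -0.0204  0.0106] gap 0.0077 scene c [ 0.6462 -0.0222] ang 177.3 sz [64. 85.]
mat 0.6 [177.6, 110.2, 315.3, 157.3] mean [ 0.6404 -0.0453] rect [ 0.6367 -0.021 ] ang 87.9 [163. 431.] tri [ 0.6428 -0.0452 -0.0059] gap 0.0010 scene c [ 0.6398 -0.0171] ang 88.1 sz [164. 431.]
lever 0.76 [296.6, 215.2, 320.5, 240.8] mean [ 0.3261 -0.1995] r
[... 200 characters left out ...]
t [ 0.205  -0.3058] ang 106.5 [ 16. 104.] tri [ 0.207  -0.3047  0.0092] gap 0.0054 scene c [ 0.2074 -0.3017] ang 102.8 sz [ 24. 111.]
lever 0.45 [220.8, 118.2, 224.4, 148.0] mean [0.6509 0.0614] rect [0.6491 0.0604] ang 179.9 [16. 87.] tri [0.6477 0.0606 0.0163] gap 0.0006 scene c [0.6417 0.068 ] ang 176.0 sz [ 23. 106.]
dish 0.65 [182.0, 119.0, 207.6, 143.3] mean [0.6474 0.1514] rect [0.6505 0.1515] ang 88.6 [73. 81.] tri [0.6461 0.1512 0.0277] gap 0.0031 scene c [0.6448 0.1613] ang 41.0 sz [79. 85.]
tub 0.65 [287.6, 121.5, 316.9, 148.5] mean [ 0.6279 -0.1897] rect [ 0.6287 -0.1892] ang 134.3 [85. 88.] tri [ 0.6322 -0.189   0.0213] gap 0.0044 scene c [ 0.6358 -0.1902] ang 130.8 sz [83. 97.]
```

View pics/s7.png

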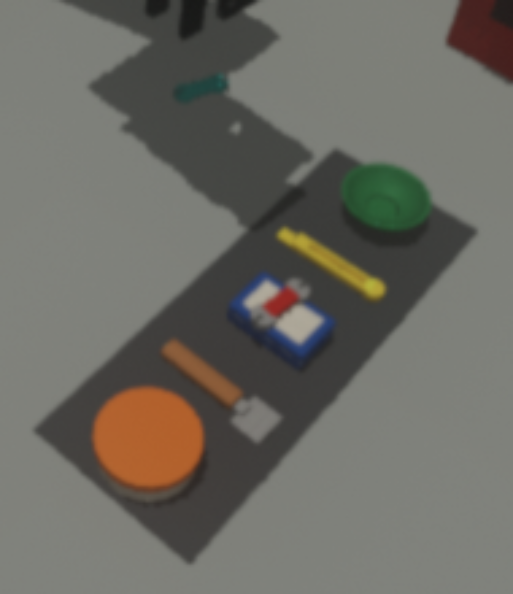

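The wrench lies on the lid with its red centre at (282,300). I'll check how far off centre it is.

```bash
python3 - <<'E'
from h import *
im=camera("scene"); 
for z,name in ((.036,"red"),):
    h=cv2.cvtColor(im,cv2.COLOR_RGB2HSV); m=((h[...,0]<8)|(h[...,0]>172))&(h[...,1]>150)&(h[...,2]>60)
    m[:200]=0;m[250:]=0;m[:,:300]=0;m[:,370:]=0
    print(m.sum(),"wrench",plane("scene",[px(m).mean(0)],z))
b=((h[...,0]>105)&(h[...,0]<130)&(h[...,1]>120)); b[:200]=0;b[250:]=0;b[:,:300]=0;b[:,370:]=0
hull=cv2.convexHull(np.int32(px(b))).reshape(-1,2)
print(plane("scene",cv2.approxPolyDP(hull.reshape(-1,1,2),2.5,True).reshape(-1,2),.026).round(3).tolist(), (cv2.approxPolyDP(hull.reshape(-1,1,2),2.5,True).reshape(-1,2)).tolist())
c=cv2.resize(im[195:255,305:365,::-1],None,fx=10,fy=10,interpolation=cv2.INTER_CUBIC); cv2.imwrite("pics/s8.png",c)
E
```

```text
62 wrench [[ 0.64098502 -0.01834472  0.036     ]]
[[0.684, -0.003, 0.026], [0.679, -0.049, 0.026], [0.608, -0.043, 0.026], [0.611, 0.005, 0.026]] [[353, 230], [340, 242], [315, 223], [328, 211]]
```

View pics/s8.png

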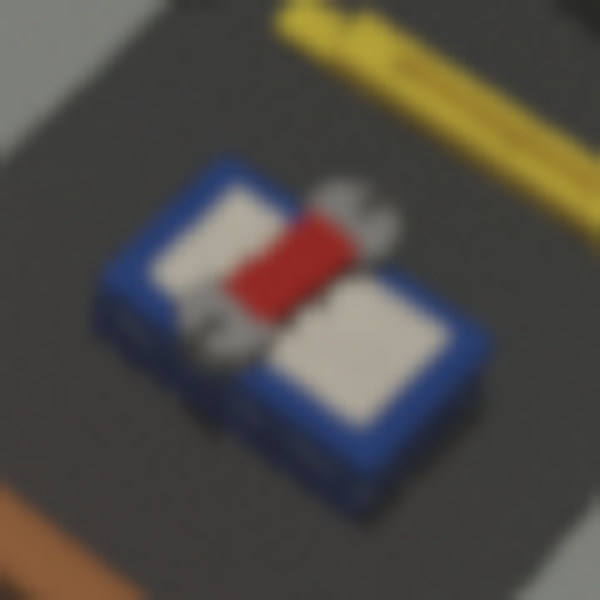

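The lid's panel centre is at about (300,302). The wrench, corrected for its height, sits at about (293,292), roughly 3–6 mm off and inside the 13 mm limit. Everything else is within limits, so I'm handing in.

```bash
python3 -c "
from rig import *
print(hand_in())"
```

```text
the job is handed in; nothing more can be done
None
```

I placed the tin, lever, scraper and wrench in the order asked and handed the job in at about 39 s of robot time; every placement measured within its limits in the camera images, but the judge's verdict was not shown.

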